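Stack the canister set on its cork mat

ROBOT

A 7-joint arm with a two-finger parallel gripper is mounted at the origin on the work surface. World frame = base frame: x ahead of the robot, y to its left, z up, the work surface at z = 0. Lengths are in m, angles in rad, forces in N, time in s.
With the tool pointing down it reaches from about 0.4 to 0.85 m from the base axis. Payload 4.5 kg.
Tool frame: the origin (TCP) lies midway between the tips of the shut fingers; the grasp point (between the pads) lies 19 mm behind it; z points along the fingers, y is the line along which they close (so a half turn about z gives the same grasp; the last joint's range is limited). The gripper opens to 85 mm and grips with 20 to 120 N. Pads are 22 mm wide; open, the fingers measure 114 mm over their backs; the gripper's body (76 mm by 85 mm) begins 54 mm behind the grasp point. The pads swing forward as they close: fully open they stand 13 mm farther back than shut.
Start: joints at [-1.078, 0.689, -0.195, 1.565, 0.157, 0.902, -0.215], TCP at [0.277, 0.56, 0.231] pointing down, gripper open.
Joint ranges: [-3.01, 3.01], [-0.46, 2.08], [-1.47, 1.51], [0.13, 2.56], [-1, 4.14], [0.04, 2.09], [-2.66, 2.66]. Speed limits (rad/s): [2.57, 2.57, 3.14, 3.14, 3.14, 3.14, 3.14].

INTERFACE

Orientations are given as a rotation vector (axis times angle).
In Python, from workcell import ctrl gives the robot as it stands.
- The arm moves only by the shell command python3 -m jog 'ROWS'. ROWS is JSON, a list of rows, each a list of 5 numbers: the opening, from 0 (shut) to 1 (fully open), then the shift along the tool's x, y, z in mm, then the turn about the tool's z in degrees. In form: [[grip, tx, ty, tz, turn], ...]. A call has 1 to 8 rows; each row shifts and turns the commanded pose from where the row before left it, along the tool's axes as they then stand; what a row does not reach is not made up. A row lasts 1/10 s, in which the tool goes at most 50 mm and 8.59 degrees, less where a joint would pass 70% of its speed; a pose out of reach is approached as far as the arm can. A call is refused whole if a number of a shift passes 50 or a number of a turn 8.59, either way. A call with a gripper value outside its range is refused whole. The fingers move at their own pace and stop on an object; the grip force is fixed at half the most. Time passes only in rows, so rows that do not move let the fingers close. It gives the time, the measured TCP pose, the force, the opening and the grip force at its end, in the units of the state.
- ctrl.sense(): the state, without advancing time (a new reading comes with each control period).
- ctrl.capture(name): name is "scene" or "side" or "wrist"; returns (picture, depth): 420x560x3 uint8, red, green, blue; 420x560 float32, m along the optical axis (not along the pixel's ray), 0 where there is no reading.
- ctrl.get_calibration(name): a dict with "intrinsics" (3x3 intrinsics, pixels), "rvec" (rotation vector, rad) and "tvec" (3), from world to camera coordinates, as OpenCV has them. Camera axes: x right, y down, z forward; pixel columns grow to the right and rows downward; lengths in m; the calibration is good to about 2 mm. A picture is of the moment at which its call begins: read the wrist's pose just before it. get_calibration takes no time and is no camera call; for the wrist camera it gives the pose at the moment of the call.
- ctrl.close_job(): hands the job in; it is judged then, once.
Trained networks look in the newest picture that a camera, given by its name, has taken for a name from the list of things; names that differ only in an ending like _2 or _b are one class to them, and where a whole thing is asked for, a point or a joint stands for the part that bears it (a point fixed in the world has none). Each returns a list of dicts, best first, with "p" (0 to 1); they miss things now and then, are a little off and sometimes report something else, mostly with a low value. They report only what shows in the picture. A call takes as long as a camera call.
- ctrl.outline_of(camera, target): "mask" (420x560 bool, what is visible of it) and "position" ([column, row] in pixels, amid what is visible of it).
The state is a dict: "time_s": time; "q": joint angles; "dq": joint speeds; "joint_efforts": joint torques, N m; "position": TCP position; "tool_rot": TCP orientation; "ft_force": force on the tool from outside, world axes, zero at the start; "ft_torque": the same for the moment, N m; "opening": finger opening in m; "grip_force": force on a finger pad.
Only numpy, scipy, OpenCV 4.12 (cv2) and the standard library are available. Lean on these libraries where they do the work, as an engineer would, in place of code of your own. Each camera call takes 0.05 s, during which the arm holds its last target. There are 200 camera calls.

TASK

Put the steel canister set back together as one tower in the middle of the square cork mat: first the large tin, then the medium tin with its foot in the large tin's mouth, then the small tin in the medium one's, and last the wooden knob lid to close the small tin. Everything should sit upright and fully home. Leave the food can, jam jar, pepper mill and beaker standing where they are.

Things in the scene. Friction and masses are not known exactly. Their poses are not given: they have to be found in the camera images.
- cork_mat: the square cork mat where the tower goes, 110 x 110 mm, 6 mm thick, fixed to the worktop; origin at the centre of its underside (worktop height), so its top is at z = 6 mm; z up
- tin_l: large round steel tin, standing mouth up: 66 mm diameter, straight-sided up to 44 mm, then a shoulder to a neck of 54 mm outer diameter; 58 mm high, flat underside, wall 3 mm, mouth 48 mm inside, empty down to 5 mm above its underside; 0.11 to 0.22 kg. Origin: centre of its underside, z up
- tin_m: medium steel tin, standing mouth up: tapered foot 8 mm high (34 mm wide at the bottom, 42 at its top); body 56 mm diameter, straight from 8 to 40 mm, shoulder, neck 45 mm outside; 52 mm high, mouth 39 mm inside, empty to 13 mm; 0.08 to 0.17 kg. Origin: centre of the foot's underside, z up. Seated when 50 mm above tin_l's origin, body resting on its rim
- tin_s: small steel tin, standing mouth up: tapered foot 8 mm high (25 mm wide at the bottom, 33 at its top); body 46 mm diameter, straight from 8 to 36 mm, shoulder, neck 37 mm outside; 46 mm high, mouth 31 mm inside, empty to 13 mm; 0.06 to 0.13 kg. Origin: centre of the foot's underside, z up. Seated when 44 mm above tin_m's origin, body resting on its rim
- lid: wooden lid, knob up: tapered plug 6 mm high (21 mm wide at the bottom, 26 at its top), disc 40 mm diameter from 6 to 12 mm, round knob 20 mm diameter from 12 to 34 mm (16 at its root, 12 mm, widening to 20 at 18 mm); 0.03 to 0.06 kg. Origin: centre of the plug's underside, z up. Seated when 40 mm above tin_s's origin, disc resting on its rim
- food_can: bystander: closed metal food can with a paper label, 66 mm diameter, 100 mm high, loose; origin at the centre of its underside
- jam_jar: bystander: full jam jar with a red cap, 64 mm diameter, 85 mm high, loose; origin at the centre of its underside
- pepper_mill: bystander: turned dark wooden pepper mill, 52 mm diameter at the foot, 112 mm high, loose; origin at the centre of its underside
- beaker: bystander: blue ceramic beaker without handle, 72 mm diameter at the rim, 80 mm high, loose; origin at the centre of its underside

How it is judged:
By the outcome, as a careful person would: the job done as asked, in the order asked, and still so for the second after the job is handed in, with the robot touching nothing.
It also fails if it takes over 128 s, if anything falls off the work surface, if the arm or the gripper's body presses on something with over 40 N, if the wrist force passes 120 N, or if a joint passes its speed limit or range.

## Working session

There is one attempt and no reset: what is moved stays moved. The work goes in short steps, Python scripts to look and compute and a shell command to move; the robot and the scene stay as the last step left them, time stands still between calls to the robot, and variables do not carry over. Pictures are saved under pics/ and viewed, at most 14 in all, crops included, and the job is handed in when it is done.

```bash
ls; mkdir -p pics; cat > h.py <<'E'
import numpy as np, cv2
from workcell import ctrl
N=["cork_mat","tin_l","tin_m","tin_s","lid","food_can","jam_jar","pepper_mill","beaker"]
def cloud(cam,depth,mask):
    c=ctrl.get_calibration(cam);K=np.array(c["intrinsics"]);R=cv2.Rodrigues(np.array(c["rvec"],float))[0];t=np.array(c["tvec"]).ravel()
    v,u=np.nonzero(mask&(depth>0));z=depth[v,u]
    p=np.stack([(u-K[0,2])/K[0,0]*z,(v-K[1,2])/K[1,1]*z,z],1)
    return (p-t)@R
def look(cam,names,save=None):
    rgb,d=ctrl.capture(cam)
    if save: cv2.imwrite("pics/"+save,rgb[:,:,::-1])
    out={}
    for n in names:
        o=ctrl.outline_of(cam,n)
        for k in o[:2]:
            if k["p"]<.2: continue
            P=cloud(cam,d,k["mask"])
            out.setdefault(n,[]).append((k["p"],k["position"],P))
    return out
def top(P,band=.005):
    z=np.percentile(P[:,2],97);T=P[P[:,2]>z-band][:,:2].astype(np.float32)
    (c,r)=cv2.minEnclosingCircle(T.reshape(-1,1,2));return z,np.array(c),r
E
python3 - <<'E'
from h import *
s=ctrl.sense();print(s["position"],s["tool_rot"],s["opening"],s["time_s"])
for cam in ["scene","side"]:
    for n,l in look(cam,N,cam+"0.png").items():
        for p,pos,P in l:
            if len(P)<10: print(cam,n,p,pos,len(P));continue
            z,c,r=top(P);print(cam,n,round(p,2),np.round(pos),"top",np.round(z,4),np.round(c,4),np.round(r,4),"zmin",np.round(np.percentile(P[:,2],2),3),"med",np.round(np.median(P,0),3))
E
```

```text
pics
[0.2765595  0.55973335 0.23046436] [-7.14213724e-01 -3.05903182e+00  2.94762462e-03] 0.0853072554987295 0.0
scene cork_mat 0.96 [138. 215.] top 0.0092 [ 0.3973 -0.2882] 0.0767 zmin 0.002 med [ 0.404 -0.289  0.007]
scene tin_l 0.95 [214. 213.] top 0.059 [ 0.4608 -0.1094] 0.0298 zmin 0.003 med [ 0.485 -0.107  0.038]
scene tin_l 0.89 [361. 242.] top 0.0469 [0.6078 0.2006] 0.021 zmin 0.012 med [0.621 0.196 0.034]
scene tin_m 0.95 [214. 213.] top 0.059 [ 0.4608 -0.1094] 0.0298 zmin 0.003 med [ 0.485 -0.107  0.038]
scene tin_m 0.89 [361. 242.] top 0.0469 [0.6078 0.2006] 0.021 zmin 0.012 med [0.621 0.196 0.034]
scene tin_s 0.95 [214. 213.] top 0.059 [ 0.4608 -0.1094] 0.0298 zmin 0.003 med [ 0.485 -0.107  0.038]
scene tin_s 0.89 [361. 242.] top 0.0469 [0.6078 0.2006] 0.021 zmin 0.012 med [0.621 0.196 0.034]
scene lid 0.66 [301. 202.] top 0.0812 [0.4687 0.1014] 0.0375 zmin 0.002 med [0.49  0.1   0.057]
scene food_can 0.97 [ 77. 227.] top 0.1021 [ 0.5213 -0.3833] 0.0328 zmin 0.002 med [ 0.546 -0.375  0.067]
scene jam_jar 0.94 [429. 217.] top 0.0867 [0.5487 0.3791] 0.0291 zmin 0.003 med [0
[... 1018 characters left out ...]

side lid 0.71 [264. 186.] top 0.081 [0.4687 0.1005] 0.0379 zmin -0.001 med [0.469 0.091 0.052]
side lid 0.5 [357. 270.] top 0.0363 [ 0.6319 -0.1855] 0.0105 zmin 0.009 med [ 0.629 -0.19   0.014]
side food_can 0.83 [332. 357.] top 0.1026 [ 0.5227 -0.3838] 0.0308 zmin 0.0 med [ 0.518 -0.399  0.093]
side jam_jar 0.73 [274. 112.] top 0.0877 [0.5505 0.3759] 0.0321 zmin 0.004 med [0.546 0.357 0.058]
side jam_jar 0.25 [259. 335.] top 0.0094 [ 0.3968 -0.2911] 0.0752 zmin 0.002 med [ 0.397 -0.294  0.006]
side pepper_mill 0.66 [229. 141.] top 0.1105 [0.4012 0.2736] 0.0128 zmin 0.004 med [0.4   0.26  0.056]
side beaker 0.82 [262. 184.] top 0.081 [0.4687 0.1005] 0.0379 zmin 0.005 med [0.469 0.088 0.054]
```

View pics/scene0.png

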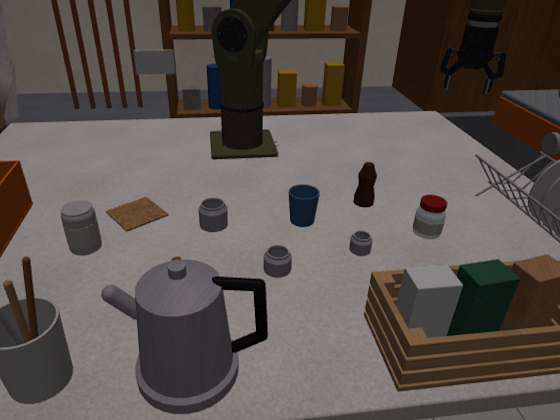

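View pics/side0.png

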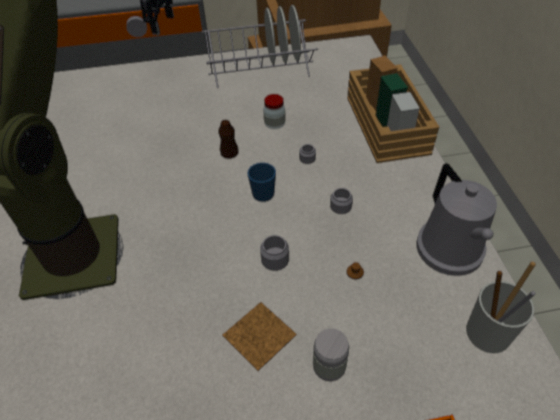

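The scene view shows tin_l at (213,213), tin_m at (277,260) and tin_s at (361,242), with the kettle hiding the lid. The side view shows the lid at (356,270), tin_l at (275,250), tin_m at (342,202), tin_s at (307,153) and the mat at (260,335). Both views agree on world positions to a few mm. Next I'll go above tin_l and refine with the wrist camera.

```bash
cat >> h.py <<'E'
def to(x,y,z,frm=None,s=None):
    s=ctrl.sense();R=cv2.Rodrigues(np.array(s["tool_rot"]))[0]
    p=np.array(s["position"]) if frm is None else np.array(frm)
    d=R.T@(np.array([x,y,z])-p)*1000;n=int(np.ceil(np.linalg.norm(d)/48))
    print("shift",np.round(d,1),"rows",n,"each",np.round(d/max(n,1),1))
E
python3 - <<'E'
from h import *
to(.47,.2,.23); to(.455,-.109,.23,(.47,.2,.23))
c=ctrl.get_calibration("wrist");R=cv2.Rodrigues(np.array(c["rvec"],float))[0];T=ctrl.sense();Rt=cv2.Rodrigues(np.array(T["tool_rot"]))[0]
print("cam in tool mm",Rt.T@(-R.T@np.array(c["tvec"]).ravel()-T["position"])*1000,"optical axis in tool",Rt.T@R[2],c["intrinsics"])
E
```

```text
shift [-332.8 -237.6    1.3] rows 9 each [-37.  -26.4   0.1]
shift [-123.4 -283.7   -0. ] rows 7 each [-17.6 -40.5  -0. ]
cam in tool mm [  72.5886221    -0.93470953 -142.82230451] optical axis in tool [-2.82694029e-01 -4.30554362e-04  9.59210040e-01] [[293.73022004   0.         280.3067896 ]
 [  0.         293.73022004 204.54824415]
 [  0.           0.           1.        ]]
```

```bash
python3 -m jog '[[1,-42,-26,0,0],[1,-42,-26,0,0],[1,-42,-26,0,0],[1,-42,-26,0,0],[1,-42,-27,0,0],[1,-42,-27,0,0],[1,-41,-40,0,0],[1,-40,-40,0,0]]'
```

```text
time_s: 1.8
position: [0.4664, 0.2108, 0.2314]
tool_rot: [0.715, 3.059, 0.001]
ft_force: [0.0, 0.1, -0.3]
opening: 0.0855
grip_force: 0.0
```

```bash
python3 - <<'E'
from h import *
s=ctrl.sense();print(s["position"],s["tool_rot"],s["q"],s["time_s"]);to(.455,-.109,.20)
E
```

```text
[0.4663607  0.21078655 0.23142086] [7.14511093e-01 3.05856264e+00 8.81605646e-04] [-0.35762042  0.54608395 -0.24595738  1.90199512  0.19413225  0.71547118
  0.39565022] 1.8
shift [-131.5 -291.7   31.3] rows 7 each [-18.8 -41.7   4.5]
```

```bash
python3 -m jog '[[1,-19,-42,4,0],[1,-19,-42,4,0],[1,-19,-42,4,0],[1,-19,-42,5,0],[1,-19,-42,5,0],[1,-18,-41,5,0],[1,-18,-41,4,0],[1,0,0,0,0]]'
cat >> h.py <<'E'
def wl(n,near,rad,save=None):
    # wrist: ring fit of rim / top around near
    from scipy.optimize import least_squares
    s=ctrl.sense();print("tcp",np.round(s["position"],4),"t",s["time_s"])
    for p,pos,P in look("wrist",[n],save).get(n,[]):
        if len(P)<30: continue
        z,c,r=top(P,.004)
        print(n,round(p,2),np.round(pos),"z",np.round(z,4),"enc",np.round(c,4),np.round(r,4),len(P),end=" ")
        T=P[P[:,2]>z-.004][:,:2];f=least_squares(lambda q:np.maximum(abs(np.hypot(*(T-q).T)-rad[0])-rad[1],0),c);print("fit",np.round(f.x,4),np.round(f.cost**.5*1e3,2))
E
python3 - <<'E'
from h import *
wl("tin_l",None,(.0255,.0015),"w1.png")
E
```

```text
time_s: 2.6
position: [0.4519, -0.115, 0.1997]
tool_rot: [-0.733, -3.054, 0.007]
ft_force: [0.3, 0.0, 0.5]
opening: 0.0854
grip_force: 0.0
tcp [ 0.4519 -0.115   0.1997] t 2.6
tin_l 0.83 [291. 196.] z 0.0592 enc [ 0.4633 -0.1007] 0.0271 3229 fit [ 0.4633 -0.1005] 0.9
tin_l 0.6 [453. 284.] z 0.0536 enc [0.6506 0.0218] 0.0228 2333 fit [0.6514 0.0212] 45.71
```

View pics/w1.png

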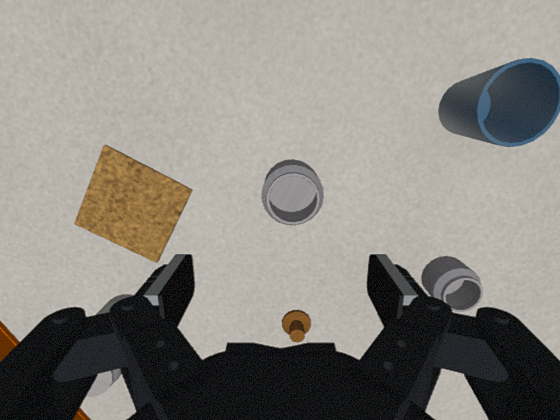

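The wrist view shows tin_l at (291,196), the mat at (135,205), the lid at (296,325) and tin_m at (453,284). The arm was still settling and my calibration read came after the picture, so I'll fix that and repeat.

```bash
sed -i 's/^def cloud(cam,depth,mask):/def cloud(cam,depth,mask,c):/; s/^    c=ctrl.get_calibration(cam);K=/    K=/; s/^    rgb,d=ctrl.capture(cam)/    c=ctrl.get_calibration(cam);rgb,d=ctrl.capture(cam)/; s/P=cloud(cam,d,k\["mask"\])/P=cloud(cam,d,k["mask"],c)/' h.py
python3 - <<'E'
from h import *
for i in range(2):wl("tin_l",None,(.0255,.0015))
o=look("wrist",["cork_mat"])["cork_mat"][0];P=o[2];m=P[abs(P[:,2]-.006)<.006][:,:2]
print(cv2.minAreaRect((m*1000).astype(np.float32)),np.median(P[:,2]),np.median(m,0))
for cam in ["scene","side"]:
  P=look(cam,["cork_mat"])["cork_mat"][0][2];m=P[abs(P[:,2]-.006)<.006][:,:2];print(cam,cv2.minAreaRect((m*1000).astype(np.float32)),np.median(m,0))
s=ctrl.sense();print(s["dq"].round(3),s["tool_rot"])
E
```

```text
tcp [ 0.4535 -0.1084  0.2002] t 2.7
tin_l 0.64 [445. 282.] z 0.0522 enc [ 0.5694 -0.0165] 0.1092 2093 fit [0.6509 0.0094] 124.15
tcp [ 0.454  -0.1059  0.2005] t 2.8
tin_l 0.76 [445. 286.] z 0.0522 enc [ 0.5685 -0.0177] 0.1096 1903 fit [0.6177 0.0125] 390.69
tin_l 0.72 [282. 196.] z 0.0587 enc [ 0.4618 -0.1078] 0.027 3189 fit [ 0.4616 -0.1078] 0.76
((396.53143310546875, -289.1976318359375), (109.7607421875, 109.7484130859375), 34.05268478393555) 0.006253989621169953 [ 0.39399109 -0.28693755]
scene ((394.7807312011719, -291.4830322265625), (120.28900146484375, 110.48518371582031), 34.964969635009766) [ 0.40347196 -0.28902161]
side ((397.3277587890625, -289.01025390625), (115.85958862304688, 114.3825912475586), 33.99385452270508) [ 0.3968282  -0.29406435]
[ 0.008  0.001  0.002 -0.003  0.001  0.    -0.001] [7.12721069e-01 3.05956427e+00 2.04228778e-04]
```

```bash
python3 - <<'E'
from h import *
wl("tin_l",None,(.0255,.0015))
to(.4615,-.108,.003)
E
```

```text
tcp [ 0.4537 -0.1067  0.2003] t 3.2
tin_l 0.88 [283. 196.] z 0.0586 enc [ 0.4615 -0.1079] 0.0269 3166 fit [ 0.4616 -0.1078] 0.89
tin_l 0.86 [446. 284.] z 0.0523 enc [ 0.5692 -0.019 ] 0.1098 1971 fit [0.6221 0.0223] 293.47
shift [ -7.5   2.6 197.3] rows 5 each [-1.5  0.5 39.5]
```

```bash
python3 -m jog '[[1,-7.5,2.5,0,0],[1,0,0,45,0],[1,0,0,45,0],[1,0,0,40,0],[1,0,0,30,0],[1,0,0,20,0],[1,0,0,17,0],[1,0,0,0,0]]'; python3 -m jog '[[1,0,0,0,0],[1,0,0,0,0]]'
```

```text
time_s: 4.1
position: [0.4612, -0.1079, 0.0013]
tool_rot: [-0.713, -3.057, 0.001]
ft_force: [-0.4, -0.1, 0.6]
opening: 0.0855
grip_force: 0.0
time_s: 4.3
position: [0.4622, -0.1084, 0.0041]
tool_rot: [0.714, 3.058, 0.0]
ft_force: [0.4, 0.3, -0.2]
opening: 0.0855
grip_force: 0.0
```

```bash
python3 -m jog '[[0.5,0,0,0,0],[0.5,0,0,0,0],[0.5,0,0,0,0],[0.5,0,0,0,0],[0.5,0,0,0,0],[0.5,0,0,0,0]]'
```

```text
time_s: 4.9
position: [0.4622, -0.1084, 0.0047]
tool_rot: [0.713, 3.057, 0.001]
ft_force: [-0.6, 0.4, 9.1]
opening: 0.0653
grip_force: 65.2
```

```bash
python3 -m jog '[[0.4,0,0,-15,0],[0.4,0,0,-40,0],[0.4,0,0,-30,0],[0.4,0,0,0,0],[0.4,0,0,0,0]]'; python3 - <<'E'
from h import *
s=ctrl.sense();print(s["position"],s["opening"]);to(.397,-.2895,.09)
E
```

```text
time_s: 5.4
position: [0.4617, -0.1085, 0.0888]
tool_rot: [0.715, 3.058, 0.0]
ft_force: [-0.6, -0.6, -2.3]
opening: 0.0651
grip_force: 67.7
[ 0.46167256 -0.10851275  0.08884065] 0.06506535553203517
shift [ -22.3 -190.9   -1.3] rows 5 each [ -4.5 -38.2  -0.3]
```

```bash
python3 -m jog '[[0.4,-3,-25,0,0],[0.4,-5,-40,0,0],[0.4,-5,-45,0,0],[0.4,-5,-40,0,0],[0.4,-4,-31,0,0],[0.4,0,-10,0,0],[0.4,0,0,0,0],[0.4,0,0,0,0]]'; python3 -m jog '[[0.4,0,0,0,0],[0.4,0,0,0,0]]';python3 - <<'E'
from h import *
s=ctrl.sense();print(s["position"],s["opening"]);to(.397,-.2895,.012)
print(s["q"])
o=look("wrist",N[:2],"w2.png");P=o["cork_mat"][0][2];m=P[abs(P[:,2]-.006)<.006][:,:2]
print(cv2.minAreaRect((m*1000).astype(np.float32)))
for n,l in o.items():
  for p,pos,P in l: print(n,p,pos,top(P))
E
```

```text
time_s: 6.2
position: [0.3968, -0.2876, 0.0875]
tool_rot: [-0.712, -3.059, -0.003]
ft_force: [1.8, 0.5, -1.6]
opening: 0.0648
grip_force: 67.7
time_s: 6.4
position: [0.3974, -0.2876, 0.0882]
tool_rot: [-0.71, -3.06, -0.002]
ft_force: [-0.1, 0.1, -1.6]
opening: 0.065
grip_force: 67.7
[ 0.39735885 -0.2875734   0.08815611] 0.06500219668339496
shift [-0.5 -2.  76.2] rows 2 each [-0.3 -1.  38.1]
[ 0.67898527  0.77182836 -0.23707996  2.080531    0.50429447  0.34381722
  1.14335927]
((396.74755859375, -288.9302062988281), (112.91683959960938, 110.35877227783203), 34.09377670288086)
cork_mat 0.69 [271.9, 182.8] (np.float64(0.00741158443459873), array([ 0.39561197, -0.28994635]), 0.07623235881328583)
tin_l 0.9 [280.5, 281.3] (np.float64(0.14187518561890816), array([ 0.39582404, -0.28818965]), 0.027287205681204796)
```

```bash
python3 -m jog '[[0.4,-1.2,-0.3,15,0],[0.4,0,0,25,0],[0.4,0,0,20,0],[0.4,0,0,10,0],[0.4,0,0,3,0],[0.4,0,0,2,0],[0.4,0,0,1,0],[0.4,0,0,0,0]]'; python3 -m jog '[[0.4,0,0,0,0],[0.4,0,0,1,0],[0.4,0,0,0,0],[0.4,0,0,0,0]]'
```

```text
time_s: 7.35
position: [0.3978, -0.2903, 0.0128]
tool_rot: [0.714, 3.058, -0.0]
ft_force: [0.1, -0.1, -1.9]
opening: 0.065
grip_force: 67.7
time_s: 7.75
position: [0.3975, -0.2901, 0.0113]
tool_rot: [0.714, 3.059, 0.0]
ft_force: [-0.5, -0.5, -1.3]
opening: 0.0651
grip_force: 67.7
```

```bash
python3 -m jog '[[0.4,0,0,1,0],[0.4,0,0,0.5,0],[0.4,0,0,0,0],[0.4,0,0,0,0]]'; python3 -m jog '[[1,0,0,0,0],[1,0,0,0,0],[1,0,0,0,0],[1,0,0,0,0],[1,0,0,0,0]]';python3 -m jog '[[1,0,0,-10,0],[1,0,0,-25,0],[1,0,0,-40,0],[1,0,0,-45,0],[1,0,0,-40,0],[1,0,0,-20,0],[1,0,0,0,0],[1,0,0,0,0]]';  python3 - <<'E'
from h import *
wl("tin_l",None,(.0255,.0015))
to(.645,.009,.20)
to(.653,.012,.20)
E
```

```text
time_s: 8.15
position: [0.3975, -0.2901, 0.0107]
tool_rot: [0.714, 3.059, -0.001]
ft_force: [-1.1, -0.2, 9.9]
opening: 0.065
grip_force: 68.9
time_s: 8.65
position: [0.3975, -0.2901, 0.0097]
tool_rot: [-0.714, -3.059, -0.0]
ft_force: [-0.6, -0.1, 0.3]
opening: 0.0857
grip_force: 0.0
time_s: 9.45
position: [0.397, -0.2903, 0.1902]
tool_rot: [0.715, 3.059, -0.001]
ft_force: [0.4, 0.6, -0.3]
opening: 0.0853
grip_force: 0.0
tcp [ 0.397  -0.2903  0.1902] t 9.45
tin_l 0.77 [281. 193.] z 0.0646 enc [ 0.3965 -0.2906] 0.0269 3534 fit [ 0.3964 -0.2906] 0.9
tin_l 0.6 [255. 315.] z 0.1005 enc [ 0.4447 -0.345 ] 0.0821 3567 fit [ 0.4789 -0.3589] 242.73
shift [-90.5 377.9 -11.3] rows 9 each [-10.1  42.   -1.3]
shift [-96.3 384.1 -11.3] rows 9 each [-10.7  42.7  -1.3]
```

```bash
python3 -m jog '[[1,-6,25,0,0],[1,-12,46,0,0],[1,-12,48,0,0],[1,-12,48,0,0],[1,-12,48,0,0],[1,-12,48,0,0],[1,-12,48,0,0],[1,-11,45,0,0]]'; python3 -m jog '[[1,-4,20,0,0],[1,-4,8,0,0],[1,0,0,0,0],[1,0,0,0,0],[1,0,0,0,0]]'; python3 - <<'E'
from h import *
wl("tin_m",None,(.021,.0015))
to(.652,.01,.003)
E
```

```text
time_s: 10.35
position: [0.6352, -0.008, 0.1879]
tool_rot: [-0.712, -3.057, 0.001]
ft_force: [1.1, 0.2, 0.0]
opening: 0.0852
grip_force: 0.0
time_s: 10.85
position: [0.6535, 0.0087, 0.1894]
tool_rot: [-0.718, -3.057, 0.003]
ft_force: [-0.5, 0.2, -0.1]
opening: 0.0854
grip_force: 0.0
tcp [0.6535 0.0087 0.1894] t 10.85
tin_m 0.7 [285. 184.] z 0.0527 enc [0.6509 0.013 ] 0.0226 2446 fit [0.651  0.0132] 0.53
tin_m 0.6 [442.  59.] z 0.0467 enc [0.6068 0.1993] 0.0188 2763 fit [0.6069 0.1989] 47.31
shift [ 2.000e+00 -1.000e-01  1.868e+02] rows 4 each [ 0.5 -0.  46.7]
```

```bash
python3 -m jog '[[1,4,2.5,0,0],[1,0,0,30,0],[1,0,0,40,0],[1,0,0,25,0],[1,0,0,0,0],[1,0,0,0,0],[1,0,0,0,0]]'; python3 - <<'E'
from h import *
wl("tin_m",None,(.021,.0015),"w3.png")
to(.651,.0125,.005)
E
```

```text
time_s: 11.65
position: [0.6535, 0.0156, 0.0968]
tool_rot: [0.714, 3.056, 0.002]
ft_force: [0.2, 0.4, 0.3]
opening: 0.0853
grip_force: 0.0
tcp [0.6535 0.0156 0.0968] t 11.65
tin_m 0.67 [276. 218.] z 0.0526 enc [0.6513 0.0133] 0.0227 4769 fit [0.651  0.0132] 1.21
tin_m 0.59 [505.  38.] z 0.0466 enc [0.6076 0.1985] 0.0194 6383 fit [0.6057 0.1992] 70.62
shift [ 1.  -3.9 91.7] rows 2 each [ 0.5 -2.  45.9]
```

```bash
python3 -m jog '[[1,1,-3,10,0],[1,0,0,25,0],[1,0,0,25,0],[1,0,0,20,0],[1,0,0,11,0],[1,0,0,0,0],[1,0,0,0,0]]'; python3 -m jog '[[0.3,0,0,0,0],[0.3,0,0,0,0],[0.3,0,0,0,0],[0.3,0,0,0,0],[0.3,0,0,0,0],[0.3,0,0,0,0]]'
```

```text
time_s: 12.45
position: [0.6503, 0.0131, 0.0043]
tool_rot: [0.714, 3.058, 0.001]
ft_force: [0.5, 0.6, 0.3]
opening: 0.0854
grip_force: 0.0
time_s: 13.05
position: [0.6508, 0.0131, 0.0052]
tool_rot: [0.714, 3.057, 0.001]
ft_force: [-0.2, -0.4, 6.7]
opening: 0.0544
grip_force: 63.3
```

```bash
python3 -m jog '[[0.3,0,0,-15,0],[0.3,0,0,-35,0],[0.3,0,0,-40,0],[0.3,0,0,-40,0],[0.3,0,0,-10,0],[0.3,0,0,0,0],[0.3,0,0,0,0]]'; python3 - <<'E'
from h import *
wl("tin_m",None,(.021,.0015))
to(.3964,-.2906,.15)
E
```

```text
time_s: 13.75
position: [0.6487, 0.0127, 0.1428]
tool_rot: [-0.714, -3.057, 0.002]
ft_force: [-0.1, 0.2, -0.7]
opening: 0.054
grip_force: 63.6
tcp [0.6487 0.0127 0.1428] t 13.75
tin_m 0.84 [279. 287.] z 0.19 enc [0.6482 0.0119] 0.0226 13781 fit [0.6491 0.0114] 14.48
tin_m 0.74 [469.  57.] z 0.0468 enc [0.6068 0.1996] 0.0192 4088 fit [0.6068 0.1988] 58.36
shift [  91.6 -383.5   -7. ] rows 9 each [ 10.2 -42.6  -0.8]
```

```bash
python3 -m jog '[[0.3,6,-25,0,0],[0.3,11,-45,0,0],[0.3,12,-48,0,0],[0.3,12,-48,0,0],[0.3,12,-48,0,0],[0.3,12,-48,0,0],[0.3,11,-46,0,0],[0.3,9,-38,0,0]]'; python3 -m jog '[[0.3,5,-25,0,0],[0.3,2,-12,0,0],[0.3,0,0,0,0],[0.3,0,0,0,0],[0.3,0,0,0,0]]'; python3 - <<'E'
from h import *
wl("tin_m",None,(.021,.0015),"w4.png")
to(.3964,-.2906,.05)
E
```

```text
time_s: 14.65
position: [0.4171, -0.2613, 0.1425]
tool_rot: [-0.716, -3.055, 0.0]
ft_force: [0.8, 0.2, -1.6]
opening: 0.0542
grip_force: 63.6
time_s: 15.15
position: [0.3994, -0.2878, 0.1437]
tool_rot: [0.709, 3.06, 0.002]
ft_force: [1.2, -0.1, -1.8]
opening: 0.0539
grip_force: 63.6
tcp [ 0.3994 -0.2878  0.1437] t 15.15
tin_m 0.96 [276. 194.] z 0.0645 enc [ 0.3961 -0.2905] 0.0268 3564 fit [ 0.393  -0.2891] 30.47
tin_m 0.58 [282. 287.] z 0.191 enc [ 0.3992 -0.2885] 0.023 13974 fit [ 0.4002 -0.289 ] 25.69
shift [ 1.3 -3.5 93.8] rows 2 each [ 0.6 -1.7 46.9]
```

View pics/w4.png

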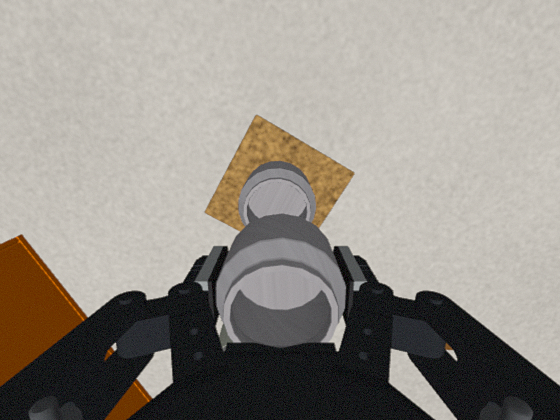

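The wrist view shows the held tin_m upright at (282,290), with tin_l's mouth just behind it at (276,195). The lateral offset is about 3 mm.

```bash
python3 -m jog '[[0.3,1.8,-3.2,10,0],[0.3,0,0,25,0],[0.3,0,0,20,0],[0.3,0,0,8,0],[0.3,0,0,0,0],[0.3,0,0,0,0],[0.3,0,0,0,0]]'; python3 - <<'E'
from h import *
wl("tin_m",None,(.021,.0015))
to(.3964,-.2906,.061)
E
```

```text
time_s: 15.95
position: [0.3952, -0.2919, 0.0815]
tool_rot: [0.714, 3.058, -0.0]
ft_force: [-0.5, 0.4, -2.2]
opening: 0.0537
grip_force: 63.6
tcp [ 0.3952 -0.2919  0.0815] t 15.95
tin_m 0.98 [286. 205.] z 0.0648 enc [ 0.3897 -0.2859] 0.0254 3556 fit [ 0.3917 -0.2873] 12.57
tin_m 0.84 [280. 286.] z 0.1287 enc [ 0.3948 -0.293 ] 0.0226 13732 fit [ 0.3952 -0.2929] 5.58
shift [-0.5  1.8 20.5] rows 1 each [-0.5  1.8 20.5]
```

```bash
python3 -m jog '[[0.3,0,2.5,0,0],[0.3,0,0,6,0],[0.3,0,0,5,0],[0.3,0,0,4,0],[0.3,0,0,2,0],[0.3,0,0,1,0],[0.3,0,0,0,0],[0.3,0,0,0,0]]'
```

```text
time_s: 16.85
position: [0.3958, -0.2895, 0.0628]
tool_rot: [0.714, 3.059, 0.0]
ft_force: [-0.8, -1.1, -1.7]
opening: 0.054
grip_force: 63.6
```

```bash
python3 -m jog '[[0.3,0,0,1,0],[0.3,0,0,0,0],[0.3,0,0,0,0]]'
```

```text
time_s: 17.15
position: [0.3958, -0.2895, 0.0618]
tool_rot: [0.714, 3.059, 0.0]
ft_force: [0.0, -0.6, -1.4]
opening: 0.0537
grip_force: 63.6
```

```bash
python3 -m jog '[[0.3,0,0,1,0],[0.3,0,0,0,0],[0.3,0,0,0.5,0],[0.3,0,0,0,0],[0.3,0,0,0,0]]'
```

```text
time_s: 17.65
position: [0.3958, -0.2895, 0.0611]
tool_rot: [0.714, 3.059, -0.001]
ft_force: [-1.4, 2.0, 9.4]
opening: 0.0545
grip_force: 64.7
```

```bash
python3 -m jog '[[1,0,0,0,0],[1,0,0,0,0],[1,0,0,0,0],[1,0,0,0,0],[1,0,0,0,0],[1,0,0,0,0]]';python3 -m jog '[[1,0,0,-10,0],[1,0,0,-25,0],[1,0,0,-40,0],[1,0,0,-45,0],[1,0,0,-25,0],[1,0,0,0,0],[1,0,0,0,0],[1,0,0,0,0]]';  python3 - <<'E'
from h import *
wl("tin_m",None,(.021,.0015),"w5.png")
to(.607,.199,.20)
E
```

```text
time_s: 18.25
position: [0.3958, -0.2894, 0.0602]
tool_rot: [-0.714, -3.059, -0.0]
ft_force: [-0.1, 0.1, -0.0]
opening: 0.0852
grip_force: 0.0
time_s: 19.05
position: [0.3949, -0.2892, 0.2046]
tool_rot: [-0.714, -3.057, -0.001]
ft_force: [0.1, 0.1, 0.7]
opening: 0.0852
grip_force: 0.0
tcp [ 0.3949 -0.2892  0.2046] t 19.05
tin_m 0.95 [280. 169.] z 0.0581 enc [ 0.3944 -0.2887] 0.0305 757 fit [ 0.3883 -0.2864] 28.21
tin_m 0.87 [282. 202.] z 0.1087 enc [ 0.3959 -0.2905] 0.0226 3110 fit [ 0.3958 -0.2904] 0.56
shift [ 25.9 531.5   4.4] rows 12 each [ 2.2 44.3  0.4]
```

View pics/w5.png

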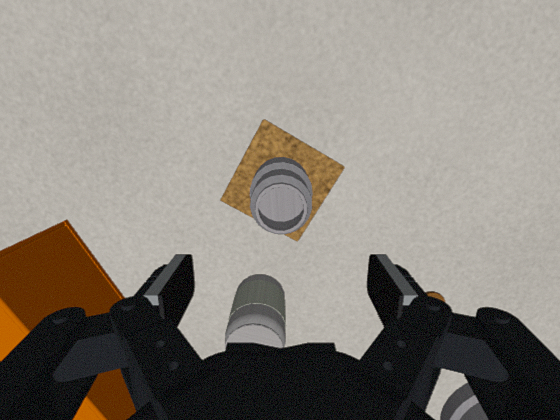

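tin_m sits upright and centred on tin_l, at (281,200). Its rim is at z=0.1087, against 0.108 expected. On to tin_s.

```bash
python3 -m jog '[[1,2,25,0,0],[1,2,45,0,0],[1,2,48,0,0],[1,3,49,0,0],[1,3,49,0,0],[1,3,49,0,0],[1,3,49,0,0],[1,3,49,0,0]]'; python3 -m jog '[[1,2,48,0,0],[1,2,48,0,0],[1,1,40,0,0],[1,0,22,0,0],[1,0,10,0,0],[1,0,0,0,0],[1,0,0,0,0],[1,0,0,0,0]]'; python3 - <<'E'
from h import *
wl("tin_s",None,(.017,.0015))
to(.607,.199,.10)
E
```

```text
time_s: 19.95
position: [0.5376, 0.0472, 0.2042]
tool_rot: [-0.713, -3.057, 0.002]
ft_force: [1.0, 0.0, -0.3]
opening: 0.0853
grip_force: 0.0
time_s: 20.75
position: [0.6073, 0.1957, 0.205]
tool_rot: [-0.718, -3.058, 0.003]
ft_force: [0.2, -0.7, -0.7]
opening: 0.0854
grip_force: 0.0
tcp [0.6073 0.1957 0.205 ] t 20.75
tin_s 0.65 [288. 188.] z 0.0467 enc [0.6067 0.1998] 0.0186 1436 fit [0.6068 0.1999] 0.57
shift [  1.7   2.3 105.3] rows 3 each [ 0.6  0.8 35.1]
```

```bash
python3 -m jog '[[1,2,3,15,0],[1,0,0,40,0],[1,0,0,40,0],[1,0,0,18,0],[1,0,0,0,0],[1,0,0,0,0],[1,0,0,0,0]]'; python3 - <<'E'
from h import *
wl("tin_s",None,(.017,.0015))
to(.6068,.1995,.005)
E
```

```text
time_s: 21.55
position: [0.6081, 0.2023, 0.0936]
tool_rot: [0.714, 3.057, 0.003]
ft_force: [-0.1, -0.4, 0.6]
opening: 0.0857
grip_force: 0.0
tcp [0.6081 0.2023 0.0936] t 21.55
tin_s 0.61 [279. 222.] z 0.0467 enc [0.607  0.1999] 0.0187 3279 fit [0.6068 0.1999] 1.13
shift [ 0.2 -3.2 88.8] rows 2 each [ 0.1 -1.6 44.4]
```

```bash
python3 -m jog '[[1,0,-2.8,10,0],[1,0,0,25,0],[1,0,0,25,0],[1,0,0,18,0],[1,0,0,10,0],[1,0,0,0,0],[1,0,0,0,0]]'; python3 -m jog '[[0.2,0,0,0,0],[0.2,0,0,0,0],[0.2,0,0,0,0],[0.2,0,0,0,0],[0.2,0,0,0,0],[0.2,0,0,0,0],[0.2,0,0,0,0]]'
```

```text
time_s: 22.35
position: [0.6064, 0.1995, 0.0048]
tool_rot: [0.714, 3.059, 0.001]
ft_force: [0.1, -0.3, 0.5]
opening: 0.0854
grip_force: 0.0
time_s: 23.05
position: [0.6066, 0.1996, 0.0056]
tool_rot: [0.714, 3.058, 0.002]
ft_force: [-1.0, -0.4, 5.2]
opening: 0.0449
grip_force: 60.7
```

```bash
python3 -m jog '[[0.2,0,0,-15,0],[0.2,0,0,-40,0],[0.2,0,0,-45,0],[0.2,0,0,-45,0],[0.2,0,0,-30,0],[0.2,0,0,0,0],[0.2,0,0,0,0],[0.2,0,0,0,0]]'; python3 - <<'E'
from h import *
wl("tin_s",None,(.017,.0015))
to(.3959,-.2904,.185)
E
```

```text
time_s: 23.85
position: [0.6048, 0.1985, 0.1781]
tool_rot: [-0.714, -3.057, 0.003]
ft_force: [0.4, 1.0, -1.1]
opening: 0.0453
grip_force: 61.6
tcp [0.6048 0.1985 0.1781] t 23.85
tin_s 0.56 [277. 286.] z 0.219 enc [0.6047 0.1975] 0.019 9668 fit [0.6044 0.1977] 2.56
shift [ -29.1 -531.    -6. ] rows 12 each [ -2.4 -44.3  -0.5]
```

```bash
python3 -m jog '[[0.2,-1,-25,0,0],[0.2,-2,-45,0,0],[0.2,-3,-49,0,0],[0.2,-3,-49,0,0],[0.2,-3,-49,0,0],[0.2,-3,-49,0,0],[0.2,-3,-49,0,0],[0.2,-3,-49,0,0]]'; python3 -m jog '[[0.2,-3,-48,0,0],[0.2,-2,-48,0,0],[0.2,-2,-37,0,0],[0.2,-1,-22,0,0],[0.2,0,-8,0,0],[0.2,0,0,0,0],[0.2,0,0,0,0],[0.2,0,0,0,0]]'; python3 - <<'E'
from h import *
wl("tin_s",None,(.017,.0015))
to(.3959,-.2904,.1055)
E
```

```text
time_s: 24.75
position: [0.4621, -0.1379, 0.1785]
tool_rot: [-0.713, -3.058, -0.0]
ft_force: [1.9, -0.7, -0.6]
opening: 0.045
grip_force: 61.7
time_s: 25.55
position: [0.3996, -0.2842, 0.1793]
tool_rot: [0.709, 3.06, 0.002]
ft_force: [-0.2, -0.1, -0.8]
opening: 0.0447
grip_force: 61.7
tcp [ 0.3996 -0.2842  0.1793] t 25.55
tin_s 0.61 [272. 205.] z 0.1086 enc [ 0.3957 -0.2904] 0.0225 3125 fit [ 0.3933 -0.2896] 29.27
tin_s 0.61 [281. 285.] z 0.2203 enc [ 0.3994 -0.2847] 0.0189 9761 fit [ 0.3992 -0.285 ] 3.05
shift [ 0.6 -6.7 73.8] rows 2 each [ 0.3 -3.4 36.9]
```

```bash
python3 -m jog '[[0.2,0.5,-5,8,0],[0.2,0,0,20,0],[0.2,0,0,17,0],[0.2,0,0,7,0],[0.2,0,0,0,0],[0.2,0,0,0,0],[0.2,0,0,0,0]]'; python3 - <<'E'
from h import *
wl("tin_s",None,(.017,.0015),"w6.png")
to(.3959,-.2904,.1055)
E
```

```text
time_s: 26.35
position: [0.3964, -0.2906, 0.1279]
tool_rot: [0.714, 3.058, -0.0]
ft_force: [0.6, -0.5, -1.5]
opening: 0.0451
grip_force: 61.7
tcp [ 0.3964 -0.2906  0.1279] t 26.35
tin_s 0.88 [284. 214.] z 0.1086 enc [ 0.3925 -0.2886] 0.0218 2954 fit [ 0.3914 -0.288 ] 13.01
tin_s 0.67 [279. 286.] z 0.1689 enc [ 0.3959 -0.2913] 0.0188 9604 fit [ 0.3958 -0.2913] 2.63
shift [ 0.4  0.  22.4] rows 1 each [ 0.4  0.  22.4]
```

```bash
python3 -m jog '[[0.2,0,0.8,0,0],[0.2,0,0,6,0],[0.2,0,0,6,0],[0.2,0,0,5,0],[0.2,0,0,2,0],[0.2,0,0,1.5,0],[0.2,0,0,0,0],[0.2,0,0,0,0]]'; python3 -m jog '[[0.2,0,0,1,0],[0.2,0,0,0,0],[0.2,0,0,0,0]]'
```

```text
time_s: 27.25
position: [0.3963, -0.2897, 0.1068]
tool_rot: [0.714, 3.059, 0.0]
ft_force: [0.1, -0.4, -1.0]
opening: 0.0451
grip_force: 61.7
time_s: 27.55
position: [0.3962, -0.2897, 0.1058]
tool_rot: [0.714, 3.059, 0.0]
ft_force: [-0.0, 0.1, -1.0]
opening: 0.0452
grip_force: 61.7
```

```bash
python3 -m jog '[[0.2,0,0,0.8,0],[0.2,0,0,0,0],[0.2,0,0,0.5,0],[0.2,0,0,0,0],[0.2,0,0,0,0]]'
```

```text
time_s: 28.05
position: [0.3964, -0.2897, 0.1054]
tool_rot: [0.714, 3.059, -0.001]
ft_force: [-1.5, 1.4, 10.5]
opening: 0.0449
grip_force: 62.8
```

```bash
python3 -m jog '[[1,0,0,0,0],[1,0,0,0,0],[1,0,0,0,0],[1,0,0,0,0],[1,0,0,0,0],[1,0,0,0,0],[1,0,0,0,0]]';python3 -m jog '[[1,0,0,-10,0],[1,0,0,-25,0],[1,0,0,-40,0],[1,0,0,-35,0],[1,0,0,-15,0],[1,0,0,0,0],[1,0,0,0,0],[1,0,0,0,0]]';  python3 - <<'E'
from h import *
wl("tin_s",None,(.017,.0015),"w7.png")
to(.632,-.187,.22)
E
```

```text
time_s: 28.75
position: [0.3962, -0.2896, 0.1044]
tool_rot: [-0.714, -3.059, -0.0]
ft_force: [1.4, 0.3, -1.0]
opening: 0.0855
grip_force: 0.0
time_s: 29.55
position: [0.3954, -0.2894, 0.2286]
tool_rot: [-0.714, -3.057, -0.001]
ft_force: [0.5, -0.5, 0.1]
opening: 0.0853
grip_force: 0.0
tcp [ 0.3954 -0.2894  0.2286] t 29.55
tin_s 0.9 [277. 164.] z 0.0577 enc [ 0.3929 -0.2884] 0.0299 541 fit [ 0.3843 -0.2847] 46.92
tin_s 0.78 [280. 209.] z 0.1466 enc [ 0.3963 -0.2906] 0.0186 2415 fit [ 0.396  -0.2906] 0.55
shift [-166.8  196.4    8.1] rows 6 each [-27.8  32.7   1.4]
```

View pics/w7.png

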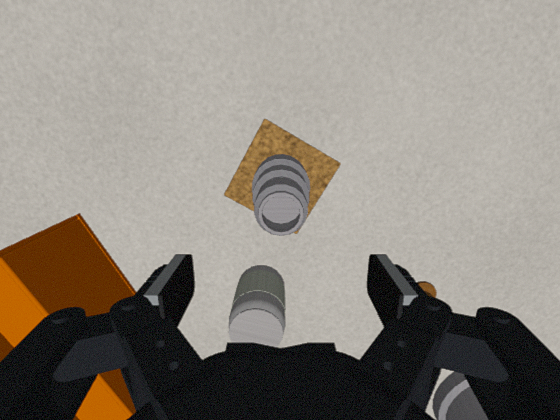

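The stack of three is upright at (280,205), with its rim at z=0.1466 against 0.146 expected. Now the lid.

```bash
python3 -m jog '[[1,-15,20,0,0],[1,-28,33,0,0],[1,-32,38,0,0],[1,-32,38,0,0],[1,-30,34,0,0],[1,-18,21,0,0],[1,-12,12,0,0],[1,0,0,0,0]]'; python3 -m jog '[[1,0,0,0,0],[1,0,0,0,0],[1,0,0,0,0]]'; cat >> h.py <<'E'
def lidfit(save=None):
    s=ctrl.sense();print("tcp",np.round(s["position"],4),"t",s["time_s"])
    for p,pos,P in look("wrist",["lid"],save).get("lid",[]):
        z,c,r=top(P,.008);h=P[:,2]-z
        D=P[(h>-.027)&(h<-.019)][:,:2].astype(np.float32)
        print("lid",round(p,2),pos,"z",np.round(z,4),"knob",np.round(c,4),np.round(r,4),"disc",[np.round(q,4) for q in cv2.minEnclosingCircle(D)] if len(D)>5 else None)
E
python3 - <<'E'
from h import *
lidfit("w8.png")
to(.632,-.187,.1)
E
```

```text
time_s: 30.45
position: [0.6346, -0.1851, 0.228]
tool_rot: [-0.709, -3.06, -0.004]
ft_force: [-1.0, 0.4, -0.6]
opening: 0.0856
grip_force: 0.0
time_s: 30.75
position: [0.6317, -0.189, 0.2294]
tool_rot: [-0.716, -3.058, 0.001]
ft_force: [0.2, -0.3, 0.3]
opening: 0.0857
grip_force: 0.0
tcp [ 0.6317 -0.189   0.2294] t 30.75
lid 0.67 [69.5, 177.4] z 0.1014 knob [ 0.5205 -0.3828] 0.0315 disc [array([ 0.5223, -0.3781]), np.float64(0.0325)]
lid 0.63 [287.0, 176.8] z 0.035 knob [ 0.6307 -0.1847] 0.01 disc [array([ 0.6304, -0.1843]), np.float64(0.0195)]
shift [  0.8   1.6 129.6] rows 3 each [ 0.3  0.5 43.2]
```

View pics/w8.png

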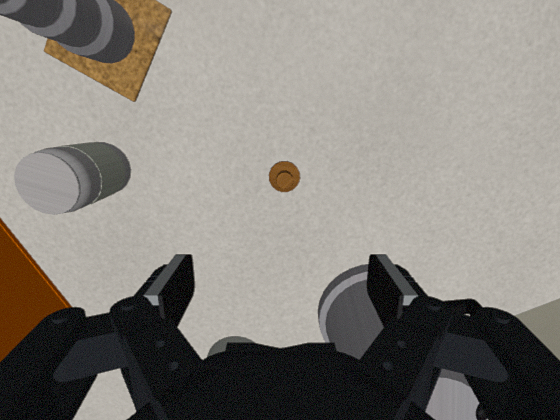

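The wrist view shows the lid upright at (285,177), with the kettle base at (370,320). Before descending I'll check the clearance to the kettle.

```bash
python3 - <<'E'
from h import *
for cam in ["scene","side"]:
    c=ctrl.get_calibration(cam);_,d=ctrl.capture(cam);P=cloud(cam,d,np.ones_like(d,bool),c)
    P=P[(P[:,2]>.03)&(P[:,2]<.17)&(P[:,0]>.64)&(P[:,0]<1)&(P[:,1]>-.4)&(P[:,1]<-.03)]
    for lo in (.03,.08,.12):
        Q=P[(P[:,2]>lo)&(P[:,2]<lo+.04)];e=Q[:,:2]-[.6306,-.1845];a=e@[.443,.897];b=e@[.897,-.443]
        r=np.hypot(a,b);i=np.argsort(r)[:len(r)//500+1];print(cam,lo,len(Q),r.min().round(3),Q[i[-1]].round(3), "minx",Q[:,0].min().round(3))
lidfit()
E
```

```text
scene 0.03 3721 0.25 [ 0.868 -0.091  0.049] minx 0.814
scene 0.08 4721 0.251 [ 0.825 -0.349  0.115] minx 0.811
scene 0.12 3391 0.235 [ 0.865 -0.228  0.156] minx 0.81
side 0.03 1390 0.01 [ 0.799 -0.165  0.035] minx 0.64
side 0.08 1793 0.175 [ 0.805 -0.162  0.08 ] minx 0.805
side 0.12 1177 0.177 [ 0.808 -0.165  0.124] minx 0.807
tcp [ 0.6324 -0.1884  0.2297] t 30.95
lid 0.96 [284.7, 174.4] z 0.035 knob [ 0.6307 -0.1848] 0.01 disc [array([ 0.6307, -0.1846]), np.float64(0.0199)]
lid 0.37 [132.5, 53.7] z 0.0081 knob [ 0.3979 -0.2909] 0.0771 disc None
```

```bash
python3 -m jog '[[0.6,3,2.5,15,0],[0.6,0,0,40,0],[0.6,0,0,45,0],[0.6,0,0,25,0],[0.6,0,0,10,0],[0.6,0,0,0,0],[0.6,0,0,0,0],[0.6,0,0,0,0]]'; python3 - <<'E'
from h import *
lidfit()
to(.6307,-.1847,.0165)
E
```

```text
time_s: 31.85
position: [0.6327, -0.1845, 0.0965]
tool_rot: [0.714, 3.056, 0.001]
ft_force: [-0.5, -0.1, 0.5]
opening: 0.0512
grip_force: 0.0
tcp [ 0.6327 -0.1845  0.0965] t 31.85
lid 0.73 [280.2, 207.4] z 0.0349 knob [ 0.6309 -0.1847] 0.0102 disc [array([ 0.6305, -0.1847]), np.float64(0.0199)]
lid 0.26 [15.3, 199.4] z 0.0447 knob [ 0.5373 -0.3641] 0.0226 disc [array([ 0.5293, -0.369 ]), np.float64(0.029)]
shift [ 1.5 -0.9 79.6] rows 2 each [ 0.8 -0.5 39.8]
```

```bash
python3 -m jog '[[0.6,1.2,-0.8,10,0],[0.6,0,0,25,0],[0.6,0,0,22,0],[0.6,0,0,14,0],[0.6,0,0,8,0],[0.6,0,0,0,0],[0.6,0,0,0,0]]'; python3 -m jog '[[0,0,0,0,0],[0,0,0,0,0],[0,0,0,0,0],[0,0,0,0,0],[0,0,0,0,0],[0,0,0,0,0]]'
```

```text
time_s: 32.65
position: [0.6304, -0.1845, 0.016]
tool_rot: [0.714, 3.058, 0.0]
ft_force: [0.4, 0.1, 0.6]
opening: 0.0514
grip_force: 0.0
time_s: 33.25
position: [0.6304, -0.1846, 0.0164]
tool_rot: [0.714, 3.058, -0.0]
ft_force: [-1.4, -0.5, 6.3]
opening: 0.0178
grip_force: 58.6
```

```bash
python3 -m jog '[[0,0,0,-15,0],[0,0,0,-40,0],[0,0,0,-48,0],[0,0,0,-48,0],[0,0,0,-30,0],[0,0,0,-14,0],[0,0,0,0,0],[0,0,0,0,0]]'; python3 - <<'E'
from h import *
lidfit()
to(.396,-.2906,.215)
E
```

```text
time_s: 34.05
position: [0.6286, -0.1846, 0.2089]
tool_rot: [-0.714, -3.057, 0.001]
ft_force: [-0.4, 0.6, -0.8]
opening: 0.0173
grip_force: 58.9
tcp [ 0.6286 -0.1846  0.2089] t 34.05
lid 0.74 [283.3, 250.0] z 0.2275 knob [ 0.629  -0.1849] 0.0108 disc [array([ 0.6225, -0.1816]), np.float64(0.0183)]
shift [ 161.3 -198.    -6. ] rows 6 each [ 26.9 -33.   -1. ]
```

```bash
python3 -m jog '[[0,13,-16,0,0],[0,26,-33,0,0],[0,32,-39,0,0],[0,32,-39,0,0],[0,28,-34,0,0],[0,18,-22,0,0],[0,9,-11,0,0],[0,2,-3,0,0]]'; python3 -m jog '[[0,0,0,0,0],[0,0,0,0,0],[0,0,0,0,0],[0,0,0,0,0]]'; python3 - <<'E'
from h import *
lidfit("w9.png")
wl("tin_s",None,(.017,.0015))
to(.396,-.2906,.157)
E
```

```text
time_s: 34.95
position: [0.3983, -0.2904, 0.2096]
tool_rot: [-0.717, -3.056, -0.001]
ft_force: [0.8, -0.9, -0.6]
opening: 0.0178
grip_force: 58.9
time_s: 35.35
position: [0.401, -0.2892, 0.2104]
tool_rot: [0.712, 3.059, 0.001]
ft_force: [0.0, 0.3, -0.2]
opening: 0.0174
grip_force: 58.9
tcp [ 0.401  -0.2892  0.2104] t 35.35
lid 0.68 [283.6, 248.1] z 0.229 knob [ 0.3953 -0.2875] 0.0165 disc [array([ 0.3973, -0.2881]), np.float64(0.0195)]
tcp [ 0.4004 -0.2895  0.2105] t 35.45
tin_s 0.95 [283. 178.] z 0.1045 enc [ 0.392  -0.2887] 0.0242 864 fit [ 0.3892 -0.2872] 19.12
tin_s 0.93 [278. 206.] z 0.1467 enc [ 0.396  -0.2907] 0.0185 2299 fit [ 0.3962 -0.2906] 0.45
shift [ 3.3 -2.6 53.5] rows 2 each [ 1.7 -1.3 26.7]
```

View pics/w9.png

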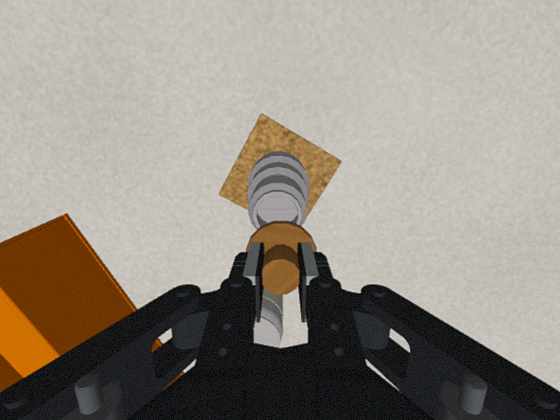

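The lid is held level at (282,255), with the tower mouth just behind at (278,206). I'll correct about 4 mm and come down.

```bash
python3 -m jog '[[0,3.5,-2,8,0],[0,0,0,15,0],[0,0,0,9,0],[0,0,0,3,0],[0,0,0,0,0],[0,0,0,0,0],[0,0,0,0,0],[0,0,0,0,0]]'; python3 - <<'E'
from h import *
lidfit("w10.png")
to(.3963,-.2898,.157)
E
```

```text
time_s: 36.35
position: [0.3961, -0.2903, 0.1758]
tool_rot: [0.714, 3.059, -0.0]
ft_force: [0.1, 0.2, -0.2]
opening: 0.0175
grip_force: 58.9
tcp [ 0.3961 -0.2903  0.1758] t 36.35
lid 0.91 [281.5, 248.0] z 0.1944 knob [ 0.3958 -0.2911] 0.0101 disc [array([ 0.3928, -0.2889]), np.float64(0.0192)]
shift [-0.1  0.6 18.7] rows 1 each [-0.1  0.6 18.7]
```

```bash
python3 -m jog '[[0,0,0.5,4,0],[0,0,0,5,0],[0,0,0,4,0],[0,0,0,3,0],[0,0,0,1.5,0],[0,0,0,0,0],[0,0,0,0,0]]'; python3 -m jog '[[0,0,0,0.8,0],[0,0,0,0,0],[0,0,0,0,0]]'
```

```text
time_s: 37.15
position: [0.3961, -0.2897, 0.158]
tool_rot: [0.714, 3.059, 0.0]
ft_force: [-0.4, 0.1, -0.3]
opening: 0.0177
grip_force: 58.9
time_s: 37.45
position: [0.3961, -0.2897, 0.1572]
tool_rot: [0.714, 3.059, 0.0]
ft_force: [-0.3, -0.8, -0.9]
opening: 0.018
grip_force: 58.9
```

```bash
python3 -m jog '[[0,0,0,0.8,0],[0,0,0,0,0],[0,0,0,0.5,0],[0,0,0,0,0],[0,0,0,0,0]]'
```

```text
time_s: 37.95
position: [0.3963, -0.2898, 0.1564]
tool_rot: [0.714, 3.059, -0.001]
ft_force: [-0.9, 1.7, 6.5]
opening: 0.0175
grip_force: 59.5
```

```bash
python3 -m jog '[[0.6,0,0,0,0],[0.6,0,0,0,0],[0.6,0,0,0,0],[0.6,0,0,0,0],[0.6,0,0,0,0]]';python3 -m jog '[[0.6,0,0,-10,0],[0.6,0,0,-25,0],[0.6,0,0,-40,0],[0.6,0,0,-40,0],[0.6,0,0,-15,0],[0.6,0,0,0,0],[0.6,0,0,0,0],[0.6,0,0,0,0]]';  python3 - <<'E'
from h import *
lidfit()
for cam in ["side","scene"]:
    c=ctrl.get_calibration(cam);rgb,d=ctrl.capture(cam)
    K=np.array(c["intrinsics"]);uv=cv2.projectPoints(np.array([[.396,-.29,.09]]),np.array(c["rvec"],float),np.array(c["tvec"],float),K,None)[0].ravel().astype(int);u,v=uv
    cv2.imwrite(f"pics/{cam}_end.png",rgb[:,:,::-1])
    cr=rgb[max(v-70,0):v+70,max(u-90,0):u+90,::-1];cv2.imwrite(f"pics/{cam}_crop.png",cv2.resize(cr,None,fx=4,fy=4,interpolation=cv2.INTER_CUBIC))
    for n in N[5:]:
        for k in ctrl.outline_of(cam,n)[:1]:
            z,cc,r=top(cloud(cam,d,k["mask"],c));print(cam,n,k["p"],z.round(4),cc.round(4))
    P=cloud(cam,d,np.ones_like(d,bool),c);q=P[(np.hypot(P[:,0]-.396,P[:,1]+.29)<.045)&(P[:,2]<.2)];print("tower top",q[:,2].max(),q[q[:,2]>.165].mean(0))
E
```

```text
time_s: 38.45
position: [0.396, -0.2897, 0.1558]
tool_rot: [-0.714, -3.059, -0.0]
ft_force: [-0.2, 0.7, -0.2]
opening: 0.0511
grip_force: 0.0
time_s: 39.25
position: [0.3951, -0.2894, 0.2848]
tool_rot: [-0.714, -3.057, -0.001]
ft_force: [-0.3, 0.3, 1.2]
opening: 0.0513
grip_force: 0.0
tcp [ 0.3951 -0.2894  0.2848] t 39.25
lid 0.59 [283.3, 195.5] z 0.175 knob [ 0.3964 -0.2905] 0.0102 disc [array([ 0.3965, -0.2904]), np.float64(0.0201)]
lid 0.33 [279.3, 157.2] z 0.0751 knob [ 0.3855 -0.2864] 0.0253 disc [array([ 0.3935, -0.2896]), np.float64(0.0325)]
side food_can 0.92 0.1027 [ 0.5221 -0.3835]
side jam_jar 0.82 0.0875 [0.5477 0.3779]
side beaker 0.78 0.0814 [0.4827 0.0982]
tower top 0.17931731917021174 [ 0.39751585 -0.29282611  0.17292983]
scene food_can 0.79 0.1021 [ 0.5224 -0.3826]
scene jam_jar 0.79 0.0868 [0.5497 0.3787]
scene pepper_mill 0.74 0.1111 [0.4051 0.2759]
scene beaker 0.95 0.0813 [0.4698 0.102 ]
tower top 0.17639828641640073 [ 0.40078746 -0.28882209  0.17183742]
```

View pics/side_crop.png

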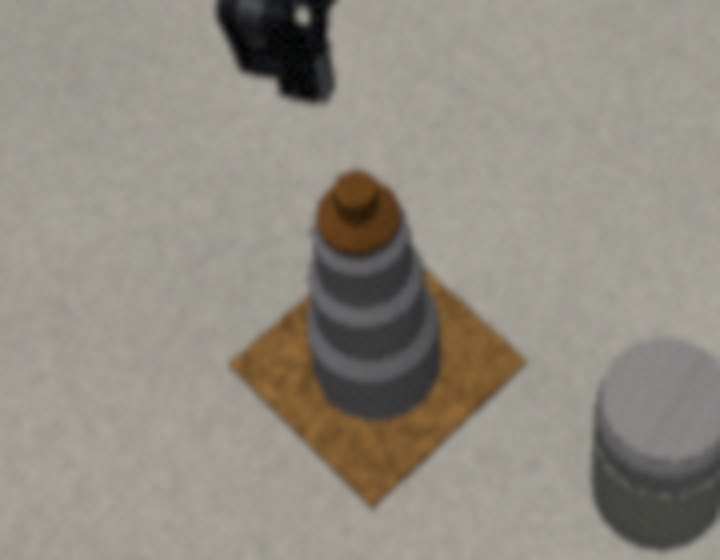

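View pics/scene_crop.png

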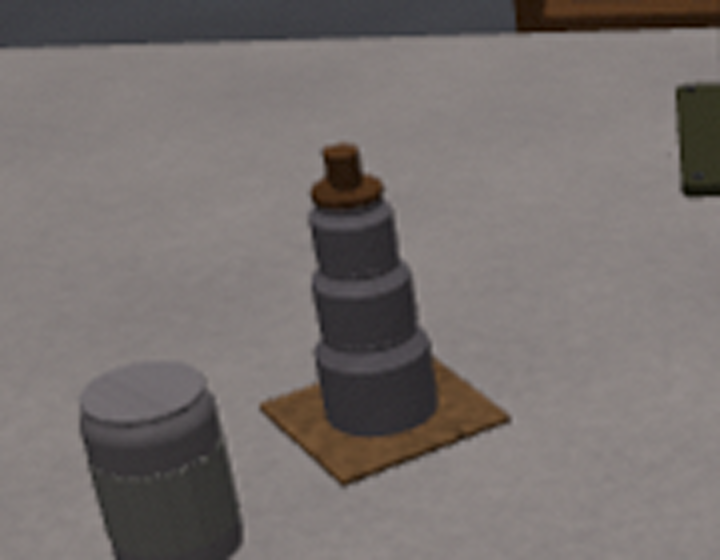

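The tower stands complete on the mat in both views (side crop around (365,300), scene crop around (370,310)). The lid top is at z=0.175, against 0.174 expected. The bystanders show no movement and the gripper is clear.

```bash
python3 -c "
from workcell import ctrl
print(ctrl.close_job())"
```

```text
the job is handed in; nothing more can be done
None
```

The tower (large, medium and small tin, then the lid) stands upright about 1.5 mm from the mat's centre, each piece within about 1 mm of its seated height; the bystanders were not touched, and I handed the job in at about 40 s.

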